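# Clamp the fan's switch box and hold a test probe on its marked contact

## Task

The desk fan's switch box lies loose in the screw clamp: turn the clamp's crank clockwise until its pad presses firmly on the box. Then take the test probe from its stand and hold its spring tip gently on the ringed contact of the box's sloping panel, with the probe square to the panel and the spring tip pushed in part way but not to its end. The job finishes while you are still holding the probe pressed there; do not touch the box with the probe before it is clamped, do not push the box out of place, and leave the other things on the table alone.

Things in the scene. Friction and masses are not known exactly. Their poses are not given: they have to be found in the camera images.
- clamp: Dark steel screw clamp fixed to the table. Base plate 250 x 120 x 12 mm; origin at table level under the upright screw's axis; z up, x from the open front (roughly towards the robot) to the column: plate from x = -140 to +110 mm, column at 75 to 105 mm, its overhanging arm and boss up to 136 mm high.
- crank (a joint): Crank angle, rad, clockwise from above positive: lowers screw, pad and crank 12 mm per turn. At angle a the arm points to (-cos a, +sin a) in the clamp's x, y; at 0 the pad is 15 mm above the box's ledge. Pad touches at about 7.85 rad, then its spring (5 N per mm) yields up to the crank's end stop at 9.7 rad (about 17 N). Takes 0.1 N m to turn and stays where left.
- crank_knob (a point): Middle of the crank's upright black knob: a free-spinning cylinder of 18 mm diameter and 34 mm height, 45 mm from the screw axis. At crank angle 0 it lies 185 mm above the table, and it comes down with the screw. Nothing stands higher than its lower end near it.
- pad: Black rubber disc of the clamp, 32 mm diameter, 8 mm thick, on the lower end of the screw; origin at the centre of its underside, z up.
- switch_box: White plastic box loose on the clamp plate (underside 12 mm above table), 180 x 90 mm. Origin on its underside about under the screw; x to the clamp's column. Flat ledge 48 mm high at x -30 to +50 mm; from x -30 to -130 mm a panel slopes down at 20 degrees. On it at x -80 mm two flush 12 mm steel contacts, y +22 and -22 mm; the one at +22 has a thin 21 mm steel ring around it.
- spot (a point): Centre of the ringed contact, on the panel's surface. Its z axis is the panel's outward normal (20 degrees from vertical, leaning to the box's -x), x up the slope, y as the box's y.
- stand: Wooden block 70 x 70 x 65 mm fixed to the table, to the left or right of the clamp, with an upright 15 mm hole through its middle. Origin at the centre of its underside.
- probe: Test probe upright in the stand. Square black handle 20 x 20 x 95 mm, flat sides along its x and y; origin at the centre of the handle's lower end, which rests on the stand's top; z up along the handle. Below the origin a 10 mm round nose to z = -34 mm and a 5 mm steel spring plunger to z = -50 mm. 0.06 to 0.13 kg.
- plunger (a joint): How far the probe's spring tip is pushed in, m: 0 free, 0.012 fully in. Force 0.8 N at the start of travel plus 0.4 N per mm; beyond full travel it is rigid.
- probe_tip (a point): Round end of the plunger (5 mm ball end), 50 mm below the probe's origin when free; its z is the probe's z.
- sugar_jar: Bystander: glass jar with clip lid, 100 mm wide, 122 mm tall; leave it alone.
- ashtray: Bystander: white ceramic bowl, 110 mm wide, 32 mm tall; leave it alone.
- coaster: Bystander: orange disc, 96 mm wide, 6 mm thick; leave it alone.
- tea_glass: Bystander: small glass standing on the coaster, 60 mm wide, 85 mm tall; leave it alone.
- spoon: Bystander: steel spoon, 150 mm long; leave it alone.
- screwdriver: Bystander: screwdriver, about 200 mm long; leave it alone.
Things that resemble listed ones, but are neither listed nor needed, are in the scene too. What is shaped like the probe but blue is not meant.

How it is judged:
By the outcome, as a careful person would: the job done as asked, in the order asked, and still so for the second after the job is handed in, while the arm keeps its last pose, push and grip.
It also fails if it takes over 64 s, if anything falls off the work surface, if the arm or the gripper's body presses on something with over 40 N, if the wrist force passes 120 N, or if a joint passes its speed limit or range.

## Robot

A 6-joint arm with a two-finger parallel gripper is mounted at the origin on the work surface. World frame = base frame: x ahead of the robot, y to its left, z up, the work surface at z = 0. Lengths are in m, angles in degrees, forces in N, time in s.
With the tool pointing down it reaches from about 0.25 to 0.725 m from the base axis. Payload 9.7 kg.
Tool frame: the origin (TCP) lies midway between the tips of the shut fingers; the grasp point (between the pads) lies 19 mm behind it; z points along the fingers, y is the line along which they close (so a half turn about z gives the same grasp; the last joint's range is limited). The gripper opens to 85 mm and grips with 20 to 120 N. Pads are 22 mm wide; open, the fingers measure 114 mm over their backs; the gripper's body (76 mm by 85 mm) begins 54 mm behind the grasp point. The pads swing forward as they close: fully open they stand 13 mm farther back than shut.
Start: joints at [66.291, 4.979, 10.078, 95.1, 0, 90], TCP at [0.221, 0.504, 0.231] pointing down, gripper open.
Joint ranges: [-179.16, 179.16], [-48.56, 103.87], [-65.8, 70.77], [-126.05, 130.52], [-82.76, 87.17], [-180, 180]. Speed limits (degrees/s): [127.2, 127.2, 147.25, 180, 180, 180].

## Interface

Orientations are given as [roll, pitch, yaw] about the fixed x, y, z axes, in that order (R = Rz(yaw) Ry(pitch) Rx(roll)).
In Python, from workcell import * gives the robot as it stands.
- The arm moves only by the tool servo_tool, never from a script. Its argument "moves" is a list of rows, each a list of 4 numbers: the shift along the world's x, y, z in cm, then the turn about the world's z in rad. A call has 1 to 20 rows; each row is the pose to reach, as a shift and turn from the pose commanded when the call began; what a row does not reach only later rows make up. A row lasts 1/12 s, in which the tool goes at most 41.7 mm and 7.16 degrees, less where a joint would pass 70% of its speed; a pose out of reach is approached as far as the arm can. A call with a gripper value outside its range is refused whole. "claw" is the closure, from 0 (fully open) to 1 (shut), set as the call begins (left out, the last holds). The fingers move at their own pace and stop on an object; "force" is the grip in N (left out, the last holds). Time passes only in rows, so rows that repeat a pose let the fingers close. It gives the time, the measured TCP pose, the force, the opening and the grip force at its end, in the units of the state.
- get_obs(): the state, without advancing time (a new reading comes with each control period).
- camera(name): name is "scene" or "top" or "wrist"; returns the picture (384x512x3 uint8, red, green, blue); there is no depth.
- get_calibration(name): a dict with "fx", "fy", "cx", "cy" (pixels), "k1" (the pictures are not rectified: a ray, as slopes to the right and down, at radius r is drawn at 1 + k1 r^2 times it, then the intrinsics apply), "rvec" (rotation vector, rad) and "tvec" (3), from world to camera coordinates, as OpenCV has them; the wrist camera has in their place "tool_from_camera" (4x4, takes a point from camera to tool coordinates, whose origin is the TCP and whose axes are the flange's). Camera axes: x right, y down, z forward; pixel columns grow to the right and rows downward; lengths in m; the calibration is good to about 2 mm. A picture is of the moment at which its call begins: read the wrist's pose just before it. get_calibration takes no time and is no camera call.
- job_done(): hands the job in; it is judged then, once.
The state is a dict: "time": time; "q": joint angles; "qd": joint speeds; "joint_efforts": joint torques, N m; "ee_pos": TCP position; "tcp_rot": TCP orientation; "wrist_force": force on the tool from outside, world axes, zero at the start; "torque": the same for the moment, N m; "opening": finger opening in m; "grasp_force": force on a finger pad.
Only numpy, scipy, OpenCV 4.12 (cv2) and the standard library are available. Lean on these libraries where they do the work, as an engineer would, in place of code of your own. Each camera call takes 0.05 s, during which the arm holds its last target. There are 200 camera calls.

## Working session

There is one attempt and no reset: what is moved stays moved. The work goes in short steps, Python scripts to look and compute and a tool call to move; the robot and the scene stay as the last step left them, time stands still between calls to the robot, and variables do not carry over. Pictures are saved under pics/ and viewed, at most 10 in all, crops included, and the job is handed in when it is done.

Besides the shell and the picture viewer there is one more tool, called after "Emit:" as name([rows], argument=value, ...), one row to a line, values as JSON. servo_tool: Moves the arm, as the interface text tells. Its arguments: {"type":"object","properties":{"moves":{"type":"array","items":{"type":"array","items":{"type":"number"}}},"claw":{"type":"number"},"force":{"type":"number"}},"required":["moves"]}

```bash
ls; mkdir -p pics; python3 - <<'E'
from workcell import *
import cv2,numpy as np
o=get_obs();print({k:np.round(v,3).tolist() for k,v in o.items()})
for n in ["scene","top","wrist"]:
    im=camera(n);cv2.imwrite(f"pics/{n}0.png",im[:,:,::-1]);c=get_calibration(n);print(n,{k:np.round(v,4).tolist() for k,v in c.items()})
a=[cv2.imread(f"pics/{n}0.png") for n in ["scene","top"]]
cv2.imwrite("pics/a.png",cv2.resize(a[0],(800,600)));cv2.imwrite("pics/b.png",cv2.resize(a[1],(800,600)))
E
```

```text
pics
{'time': 0.0, 'q': [66.292, 5.011, 10.034, 95.099, -0.001, 90.001], 'qd': [0.076, -0.08, -0.044, 0.131, -0.095, -0.005], 'joint_efforts': [-0.001, -52.038, 46.482, 0.016, -0.0, 0.0], 'ee_pos': [0.221, 0.503, 0.231], 'tcp_rot': [-179.925, 0.001, 156.291], 'wrist_force': [-0.522, 0.017, -0.164], 'torque': [-0.024, -0.015, -0.018], 'grasp_force': 0.0, 'opening': 0.086}
scene {'fx': 357.4062, 'fy': 357.4062, 'cx': 257.6017, 'cy': 189.0623, 'k1': -0.015, 'rvec': [1.2231, 2.3509, -0.8895], 'tvec': [0.2728, -0.2531, 1.3931]}
top {'fx': 455.9896, 'fy': 455.9896, 'cx': 251.9201, 'cy': 185.4097, 'k1': -0.1095, 'rvec': [2.2231, -2.1635, 0.0307], 'tvec': [0.0301, 0.5414, 1.4142]}
wrist {'fx': 310.437, 'fy': 310.437, 'cx': 253.6083, 'cy': 193.3278, 'k1': -0.0831, 'tool_from_camera': [[-0.0013, -0.9605, -0.2782, 0.0712], [1.0, -0.0012, -0.0005, 0.0003], [0.0002, -0.2782, 0.9605, -0.1415], [0.0, 0.0, 0.0, 1.0]]}
```

View pics/a.png

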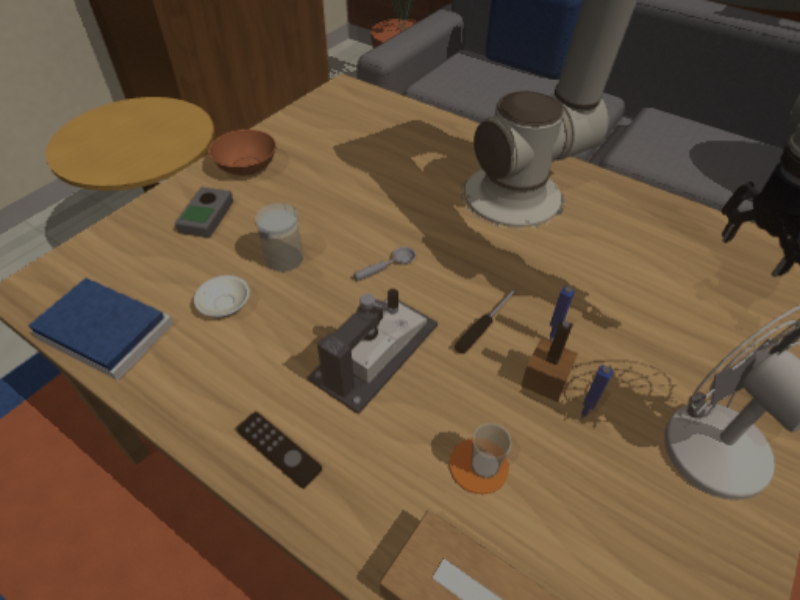

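View pics/b.png

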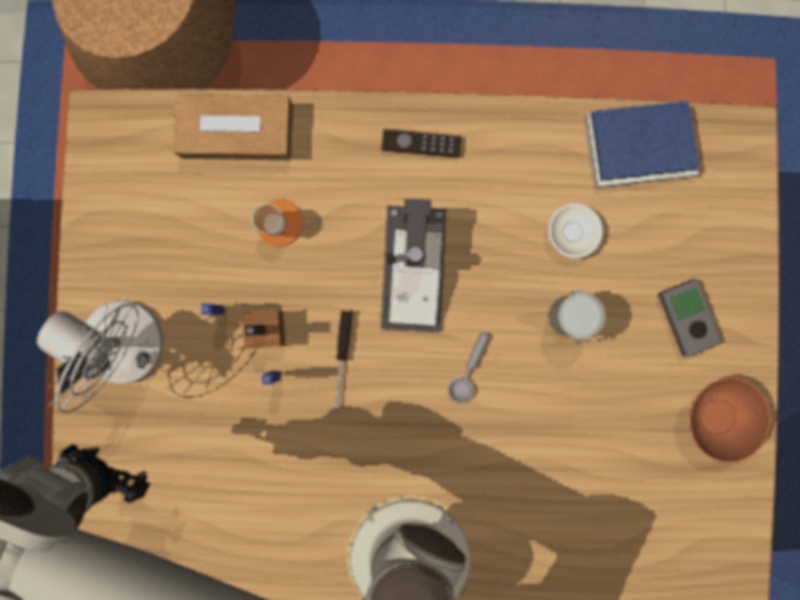

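The probe could be confused with the blue one at scene (563,310) or the blue one at (598,390). The black one standing in the wooden block, at (560,345), fits the description. Top-view pixels are (212,308) and (270,378) for the blue ones and (255,328) for the black one. The knob is the black upright at scene (393,298), and the clamp and box are around top (415,265). I'll do rough triangulation and one close crop.

```bash
cat > h.py <<'E'
from workcell import *
import cv2,numpy as np
from scipy.spatial.transform import Rotation as R
def ray(n,uv,obs=None):
    c=get_calibration(n);d=np.array([c["k1"],0,0,0,0.])
    K=np.array([[c["fx"],0,c["cx"]],[0,c["fy"],c["cy"]],[0,0,1]])
    p=cv2.undistortPointsIter(np.array([[uv]],float),K,np.array([c["k1"],0,0,0.]),None,None,(3,50,1e-9)).ravel()
    v=np.array([*p,1.])
    if n=="wrist":
        T=np.array(c["tool_from_camera"]);o=obs or get_obs()
        Rw=R.from_euler("xyz",o["tcp_rot"],degrees=True).as_matrix()
        return Rw@T[:3,3]+np.array(o["ee_pos"]),Rw@T[:3,:3]@v
    Rm=cv2.Rodrigues(np.array(c["rvec"]))[0]
    return -Rm.T@np.array(c["tvec"]),Rm.T@v
def plane(r,z): o,d=r; return o+d*(z-o[2])/d[2]
def tri(rs):
    A=0;b=0
    for o,d in rs:
        d=d/np.linalg.norm(d);P=np.eye(3)-np.outer(d,d);A=A+P;b=b+P@o
    x=np.linalg.solve(A,b); return x,[np.linalg.norm(np.cross(x-o,d/np.linalg.norm(d))) for o,d in rs]
def proj(n,X,obs=None):
    c=get_calibration(n)
    if n=="wrist":
        o=obs or get_obs();T=np.array(c["tool_from_camera"])
        Rw=R.from_euler("xyz",o["tcp_rot"],degrees=True).as_matrix()
        p=T[:3,:3].T@(Rw.T@(np.array(X)-o["ee_pos"])-T[:3,3])
    else: p=cv2.Rodrigues(np.array(c["rvec"]))[0]@np.array(X)+c["tvec"]
    s=p[:2]/p[2];s=s*(1+c["k1"]*(s@s));return np.array([c["fx"]*s[0]+c["cx"],c["fy"]*s[1]+c["cy"]])
E
python3 - <<'E'
from h import *
k=.64
print("knob",tri([ray("scene",(393*k,298*k)),ray("top",(397*k,258*k))]))
print("screw",plane(ray("top",(415*k,256*k)),.165))
print("probetop",tri([ray("scene",(567*k,324*k)),ray("top",(250*k,329*k))]))
for p in [(244,311),(282,311),(284,346),(245,346)]: print("stand",plane(ray("top",(p[0]*k,p[1]*k)),.065).round(3))
for p in [(388,207),(446,208),(441,331),(383,328)]: print("clamp",plane(ray("top",(p[0]*k,p[1]*k)),.012).round(3))
for p in [(404,296),(425,299)]: print("contact",plane(ray("top",(p[0]*k,p[1]*k)),.042).round(3))
a=cv2.imread("pics/scene0.png");b=cv2.imread("pics/top0.png")
A=cv2.resize(a[165:275,195:405],(800,420),interpolation=2);B=cv2.resize(b[125:225,130:300],(306,180),interpolation=2)
cv2.imwrite("pics/c.png",A)
E
```

```text
knob (array([0.58631821, 0.04362255, 0.17552887]), [np.float64(0.00671353668896888), np.float64(0.006713536688968956)])
screw [0.5953198 0.0060033 0.165    ]
probetop (array([0.45520359, 0.30241563, 0.16018401]), [np.float64(0.003171092600046884), np.float64(0.003171092600046841)])
stand [0.489 0.333 0.065]
stand [0.491 0.259 0.065]
stand [0.424 0.253 0.065]
stand [0.421 0.329 0.065]
clamp [0.707 0.061 0.012]
clamp [ 0.708 -0.056  0.012]
clamp [ 0.46  -0.052  0.012]
clamp [0.463 0.064 0.012]
contact [0.527 0.024 0.042]
contact [ 0.523 -0.018  0.042]
```

View pics/c.png

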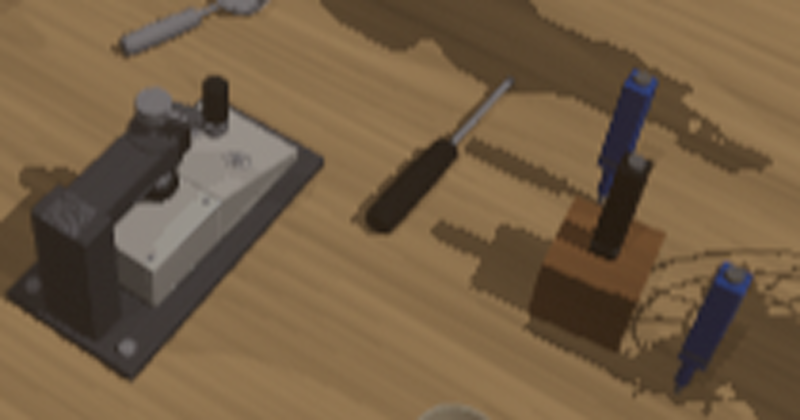

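The crop shows the black probe in the wooden block at (625,205), with the blue ones outside it. The crank knob at (215,100) is on the clamp's left, and the ringed contact is at (235,158). I'll hover over the clamp for a close look.

Emit:
servo_tool([
  [1, -2, 3, 0.03],
  [3, -5, 6, 0.06],
  [5, -8, 7, 0.1],
  [7, -12, 7, 0.13],
  [9, -15, 7, 0.16],
  [11, -18, 7, 0.2],
  [13, -21, 7, 0.23],
  [15, -25, 7, 0.26],
  [17, -28, 7, 0.3],
  [19, -32, 7, 0.33],
  [21, -35, 7, 0.36],
  [23, -39, 7, 0.4],
  [25, -42, 7, 0.414],
  [26.5, -45, 7, 0.414],
  [27.9, -47.3, 7, 0.414],
  [27.9, -47.3, 7, 0.414],
  [27.9, -47.3, 7, 0.414],
  [27.9, -47.3, 7, 0.414],
])

```text
time: 1.65
ee_pos: [0.4999, 0.0307, 0.3011]
tcp_rot: [180.0, -0.0, 180.0]
wrist_force: [-0.8, 0.3, 0.3]
opening: 0.0852
grasp_force: 0.0
```

```bash
python3 - <<'E'
from h import *
o=get_obs();im=camera("wrist");cv2.imwrite("pics/w1.png",im[:,:,::-1])
import json;json.dump({k:np.array(o[k]).tolist() for k in ("ee_pos","tcp_rot")},open("w1.json","w"))
print(o["ee_pos"],o["tcp_rot"],o["time"],np.round(o["q"],1))
cv2.imwrite("pics/w1b.png",cv2.resize(im[:,:,::-1],(800,600),interpolation=2))
for n,p in (("s1",[(563,289),(212,308)]),("s2",[(605,370),(270,378)])): print(tri([ray("scene",np.array(p[0])*.64),ray("top",np.array(p[1])*.64)]),tri([ray("scene",np.array(p[0])*.64),ray("top",np.array([(482-p[1][0]),686-p[1][1]])*.64)])[1])
E
```

```text
[0.49994075 0.03073768 0.30108212] [ 1.79988652e+02 -3.80933726e-02  1.79985090e+02] 1.65 [  3.5   0.5  13.3 102.9   0.    3.5]
(array([0.50050504, 0.31254399, 0.29175803]), [np.float64(0.023346174496670268), np.float64(0.023346174496670122)]) [np.float64(0.0005853676315656775), np.float64(0.0005853676315656897)]
(array([ 0.33780787,  0.34466205, -0.06425341]), [np.float64(0.043655670295543986), np.float64(0.04365567029554392)]) [np.float64(0.006961861039271354), np.float64(0.006961861039271383)]
```

View pics/w1b.png

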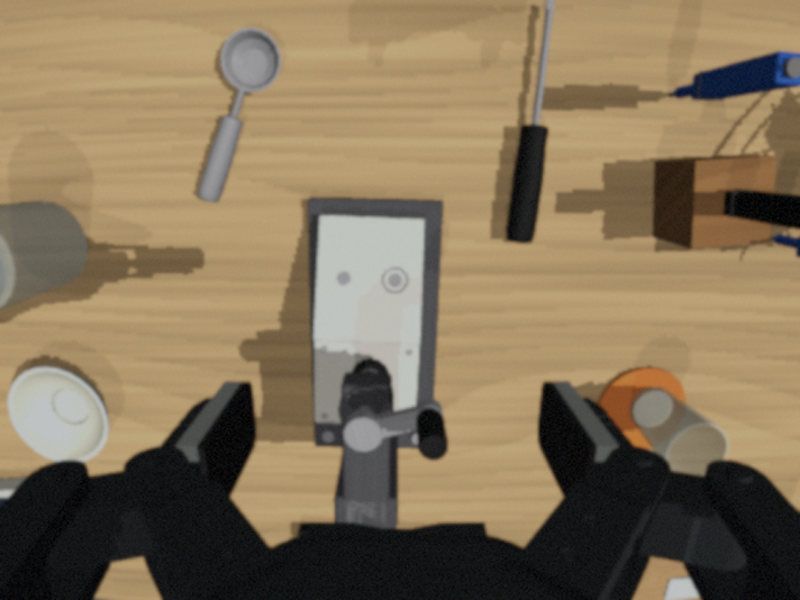

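The close view shows the ringed contact at (395,280), the plain contact at (343,278), the screw head at (364,433) and the knob from its base at (430,410) to its top at (434,447). The plate's front corners are at (309,199) and (441,201).

```bash
python3 - <<'E'
from h import *
import json
o=json.load(open("w1.json"));im=cv2.imread("pics/w1.png");g=cv2.cvtColor(im,6)
W=lambda p,z:plane(ray("wrist",p,o),z)
def cen(c,r,lo):
    x,y=int(c[0]),int(c[1]);s=g[y-r:y+r+1,x-r:x+r+1].astype(float);w=np.clip(np.median(s)-12-s,0,None)
    yy,xx=np.mgrid[y-r:y+r+1,x-r:x+r+1];return (w*xx).sum()/w.sum(),(w*yy).sum()/w.sum()
k=.64
for c,r in(((395*k,280*k),11),((343*k,278*k),8)):
    p=cen(c,r,0);print("contact",np.array(p).round(1),W(p,.0418).round(4))
for p in [(309,199),(441,201)]: print("plate",W(np.array(p)*k,.012).round(4))
for p in [(317,215),(427,218)]: print("box front",W(np.array(p)*k,.0236).round(4))
print("screw",W(np.array((364,433))*k,.178).round(4))
# knob mask (dark)
x0,x1,y0,y1=262,290,255,296
m=(g[y0:y1,x0:x1]<45).astype(np.uint8);n,l,st,ce=cv2.connectedComponentsWithStats(m);i=1+st[1:,4].argmax();print("knob",st[i]+[x0,y0,0,0,0],ce[i]+[x0,y0])
kc=ce[i]+[x0,y0];print(W(kc,.182).round(4),tri([ray("wrist",kc,o),ray("scene",(393*k,298*k))]))
E
```

```text
contact [252.9 179.8] [0.5261 0.0301 0.0418]
contact [219.5 177.6] [ 0.523  -0.0142  0.0418]
plate [ 0.4593 -0.0453  0.012 ]
plate [0.4614 0.0703 0.012 ]
box front [ 0.4721 -0.0369  0.0236]
box front [0.475  0.0576 0.0236]
screw [0.59  0.011 0.178]
knob [267 262  18  31 445] [275.52134831 277.04719101]
[0.5875 0.0519 0.182 ] (array([0.58749728, 0.05223018, 0.18176009]), [np.float64(0.0003588794111685669), np.float64(0.0003588794111685375)])
```

Emit:
servo_tool([
  [3, 0.7, -1, 0],
  [6, 1.5, -3, 0],
  [8.8, 2.1, -5, 0],
  [8.8, 2.1, -7, 0],
  [8.8, 2.1, -9, 0],
  [8.8, 2.1, -11, 0],
  [8.8, 2.1, -12.5, 0],
  [8.8, 2.1, -13.2, 0],
  [8.8, 2.1, -13.2, 0],
  [8.8, 2.1, -13.2, 0],
])

```text
time: 2.53
ee_pos: [0.588, 0.0523, 0.1701]
tcp_rot: [180.0, 0.0, -179.9]
wrist_force: [0.2, 0.9, 0.0]
opening: 0.0851
grasp_force: 0.0
```

Emit:
servo_tool([
  [0, 0, 0, 0],
  [0, 0, 0, 0],
  [0, 0, 0, 0],
  [0, 0, 0, 0],
  [0, 0, 0, 0],
  [0, 0, 0, 0],
  [0, 0, 0, 0],
  [0, 0, 0, 0],
], claw=1, force=25)

```text
time: 3.2
ee_pos: [0.5883, 0.0518, 0.1696]
tcp_rot: [180.0, 0.0, -180.0]
wrist_force: [-0.3, 2.8, 3.1]
opening: 0.0166
grasp_force: 26.1
```

```bash
python3 - <<'E'
from h import *
o=get_obs();im=camera("wrist");print(o["ee_pos"],o["wrist_force"],o["torque"],o["opening"],o["time"])
cv2.imwrite("pics/w2.png",cv2.resize(im[:,:,::-1],(800,600),interpolation=2))
# circle plan
C=np.array([.599,.0085]);r=.045;psi=np.radians(-1.2);P=np.array([.5875,.0520])
f=lambda a:C+r*np.array([-np.cos(a)*np.cos(psi)-np.sin(a)*np.sin(psi),-np.cos(a)*np.sin(psi)+np.sin(a)*np.cos(psi)])
for a0 in (1.3,1.3+20*.16,1.3+40*.16):
    print([[*np.round((f(a0+.16*i)-f(a0))*100,2).tolist(),round(-1.2*.16*i/6.283,2),0] for i in range(1,21)])
E
```

```text
[0.5882692  0.05182357 0.16960405] [-0.2906545   2.80051359  3.07760835] [ 0.43047749  0.05116196 -0.03267135] 0.0166326849953623 3.2
[[0.71, 0.12, -0.03, 0], [1.43, 0.13, -0.06, 0], [2.14, 0.02, -0.09, 0], [2.82, -0.2, -0.12, 0], [3.47, -0.52, -0.15, 0], [4.05, -0.95, -0.18, 0], [4.55, -1.46, -0.21, 0], [4.97, -2.04, -0.24, 0], [5.29, -2.69, -0.28, 0], [5.5, -3.38, -0.31, 0], [5.6, -4.09, -0.34, 0], [5.59, -4.81, -0.37, 0], [5.46, -5.51, -0.4, 0], [5.22, -6.19, -0.43, 0], [4.88, -6.82, -0.46, 0], [4.44, -7.39, -0.49, 0], [3.91, -7.88, -0.52, 0], [3.32, -8.28, -0.55, 0], [2.66, -8.59, -0.58, 0], [1.97, -8.78, -0.61, 0]]
[[-0.71, -0.08, -0.03, 0], [-1.43, -0.05, -0.06, 0], [-2.14, 0.1, -0.09, 0], [-2.81, 0.36, -0.12, 0], [-3.43, 0.73, -0.15, 0], [-3.98, 1.18, -0.18, 0], [-4.46, 1.72, -0.21, 0], [-4.84, 2.33, -0.24, 0], [-5.12, 2.99, -0.28, 0], [-5.3, 3.69, -0.31, 0], [-5.36, 4.41, -0.34, 0], [-5.3, 5.12, -0.37, 0], [-5.13, 5.82, -0.4, 0], [-4.85, 6.49, -0.43, 0], [-4.47, 7.1, -0.46, 0], [-4.0, 7.64, -0.49, 0], [-3.45, 8.1, -0.52, 0], [-2.83, 8.46, -0.55, 0], [-2.16, 8.73, -0.58, 0], [-1.45, 8.88, -0.61, 0]]
[[0.72, 0.04, -0.03, 0], [1.43, -0.04, -0.06, 0], [2.13, -0.23, -0.09, 0], [2.78, -0.53, -0.12, 0], [3.38, -0.92, -0.15, 0], [3.91, -1.41, -0.18, 0], [4.35, -1.98, -0.21, 0], [4.7, -2.61, -0.24, 0], [4.94, -3.29, -0.28, 0], [5.07, -3.99, -0.31, 0], [5.09, -4.71, -0.34, 0], [4.99, -5.43, -0.37, 0], [4.78, -6.11, -0.4, 0], [4.47, -6.76, -0.43, 0], [4.05, -7.35, -0.46, 0], [3.55, -7.86, -0.49, 0], [2.97, -8.29, -0.52, 0], [2.33, -8.61, -0.55, 0], [1.64, -8.84, -0.58, 0], [0.93, -8.95, -0.61, 0]]
```

View pics/w2.png

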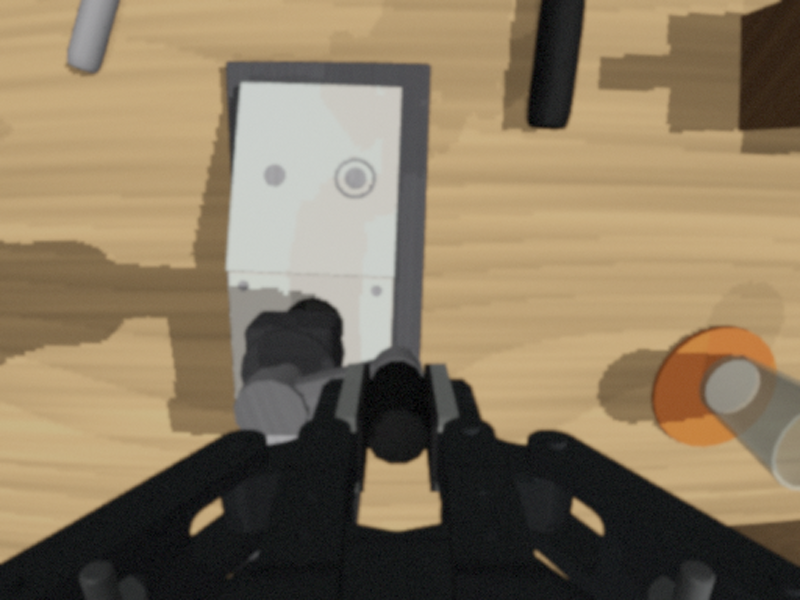

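The picture shows the knob held centrally at (398,400). Now I'll turn it, checking force as I go.

Emit:
servo_tool([
  [0.71, 0.12, -0.03, 0],
  [1.43, 0.13, -0.06, 0],
  [2.14, 0.02, -0.09, 0],
  [2.82, -0.2, -0.12, 0],
  [3.47, -0.52, -0.15, 0],
  [4.05, -0.95, -0.18, 0],
  [4.55, -1.46, -0.21, 0],
  [4.97, -2.04, -0.24, 0],
  [5.29, -2.69, -0.28, 0],
  [5.5, -3.38, -0.31, 0],
])

```text
time: 4.08
ee_pos: [0.6444, 0.017, 0.1664]
tcp_rot: [-180.0, 0.1, -180.0]
wrist_force: [1.8, 1.4, 3.6]
opening: 0.0171
grasp_force: 26.3
```

Forces are small, so I'll continue. The remaining rows are taken relative to the present commanded pose.

Emit:
servo_tool([
  [0.1, -0.71, -0.03, 0],
  [0.09, -1.43, -0.06, 0],
  [-0.04, -2.13, -0.09, 0],
  [-0.28, -2.81, -0.12, 0],
  [-0.62, -3.44, -0.15, 0],
  [-1.06, -4.01, -0.18, 0],
  [-1.59, -4.5, -0.21, 0],
  [-2.18, -4.9, -0.24, 0],
  [-2.84, -5.21, -0.27, 0],
  [-3.53, -5.4, -0.3, 0],
])

```text
time: 4.92
ee_pos: [0.6075, -0.0363, 0.1632]
tcp_rot: [179.9, -0.0, -180.0]
wrist_force: [0.9, 9.2, 3.7]
opening: 0.0172
grasp_force: 26.5
```

Emit:
servo_tool([
  [-0.71, -0.08, -0.03, 0],
  [-1.43, -0.05, -0.06, 0],
  [-2.14, 0.1, -0.09, 0],
  [-2.81, 0.36, -0.12, 0],
  [-3.43, 0.73, -0.15, 0],
  [-3.98, 1.18, -0.18, 0],
  [-4.46, 1.72, -0.21, 0],
  [-4.84, 2.33, -0.24, 0],
  [-5.12, 2.99, -0.28, 0],
  [-5.3, 3.69, -0.31, 0],
])

```text
time: 5.75
ee_pos: [0.5558, -0.0002, 0.1603]
tcp_rot: [-179.9, 0.1, 180.0]
wrist_force: [7.7, -1.5, 2.2]
opening: 0.0171
grasp_force: 26.2
```

Emit:
servo_tool([
  [-0.06, 0.72, -0.03, 0],
  [0, 1.43, -0.06, 0],
  [0.17, 2.13, -0.09, 0],
  [0.45, 2.8, -0.12, 0],
  [0.83, 3.41, -0.15, 0],
  [1.3, 3.95, -0.18, 0],
  [1.85, 4.41, -0.21, 0],
  [2.47, 4.77, -0.24, 0],
  [3.14, 5.04, -0.27, 0],
  [3.85, 5.19, -0.3, 0],
])

```text
time: 6.58
ee_pos: [0.5934, 0.0532, 0.1572]
tcp_rot: [-180.0, -0.1, -180.0]
wrist_force: [-2.5, -1.6, 6.9]
opening: 0.017
grasp_force: 26.6
```

Emit:
servo_tool([
  [0.72, 0.04, -0.03, 0],
  [1.43, -0.04, -0.06, 0],
  [2.13, -0.23, -0.09, 0],
  [2.78, -0.53, -0.12, 0],
  [3.38, -0.92, -0.15, 0],
  [3.91, -1.41, -0.18, 0],
  [4.35, -1.98, -0.21, 0],
  [4.7, -2.61, -0.24, 0],
  [4.94, -3.29, -0.28, 0],
  [5.07, -3.99, -0.31, 0],
  [5.09, -4.6, -0.34, 0],
  [5.09, -4.6, -0.34, 0],
  [5.09, -4.6, -0.34, 0],
])

```text
time: 7.67
ee_pos: [0.6451, 0.0066, 0.154]
tcp_rot: [180.0, 0.1, 180.0]
wrist_force: [3.1, -2.4, 6.5]
opening: 0.017
grasp_force: 26.7
```

Emit:
servo_tool([
  [0, 0, 0, 0],
  [0, 0, 0, 0],
  [0, 0, 0, 0],
  [0, 0, 0, 0],
  [0, 0, 2, 0],
  [0, 0, 5, 0],
  [0, 0, 8, 0],
  [-3, 0.5, 11, 0],
  [-7, 1, 11, 0],
  [-11, 1.6, 11, 0],
  [-14, 2, 11, 0],
  [-15.5, 2.3, 11, 0],
  [-15.5, 2.3, 11, 0],
  [-15.5, 2.3, 11, 0],
], claw=0)

```text
time: 8.83
ee_pos: [0.4889, 0.0298, 0.2642]
tcp_rot: [180.0, 0.1, -180.0]
wrist_force: [-0.6, 0.9, 0.2]
opening: 0.0857
grasp_force: 0.0
```

```bash
python3 - <<'E'
from h import *
import json
o=get_obs();im=camera("wrist");cv2.imwrite("pics/w3.png",im[:,:,::-1]);print(o["ee_pos"],o["time"])
json.dump({k:np.array(o[k]).tolist() for k in ("ee_pos","tcp_rot")},open("w3.json","w"))
P=np.array([(.5883,.0518),(.6444,.017),( .6075,-.0363),(.5558,-.0002),(.5934,.0532),(.6451,.0066)])
A=np.c_[2*P,np.ones(6)];s=np.linalg.lstsq(A,(P**2).sum(1),rcond=None)[0];print("C",s[:2],np.sqrt(s[2]+s[:2]@s[:2]))
cv2.imwrite("pics/w3b.png",cv2.resize(im[:,:,::-1],(800,600),interpolation=2))
E
```

```text
[0.4888938  0.02979443 0.26421708] 8.8333
C [0.60007204 0.00833688] 0.045158809933633005
```

Emit:
servo_tool([
  [-2, 3.5, 1.5, 0],
  [-3, 7, 3, 0],
  [-4, 10.5, 4, 0],
  [-5, 14, 4, 0],
  [-6, 17.5, 4, 0],
  [-6.5, 21, 4, 0],
  [-7, 24, 4, 0],
  [-7, 26, 4, 0],
  [-7, 26, 4, 0],
  [-7, 26, 4, 0],
  [-7, 26, 4, 0],
])

```text
time: 9.8
ee_pos: [0.4198, 0.2894, 0.3031]
tcp_rot: [-179.9, -0.1, -180.0]
wrist_force: [-0.4, -0.4, -0.9]
opening: 0.0857
grasp_force: 0.0
```

```bash
python3 - <<'E'
from h import *
import json
o=get_obs();im=camera("wrist");cv2.imwrite("pics/w4.png",im[:,:,::-1]);print(o["ee_pos"],o["time"])
json.dump({k:np.array(o[k]).tolist() for k in ("ee_pos","tcp_rot")},open("w4.json","w"))
a=cv2.imread("pics/w3.png");b=im[:,:,::-1]
cv2.imwrite("pics/w34.png",np.hstack([cv2.resize(a[30:330,110:310],(400,600),interpolation=2),cv2.resize(b[30:330,150:350],(400,600),interpolation=2)]))
E
```

```text
[0.41981952 0.28942284 0.30306877] 9.8
```

View pics/w34.png

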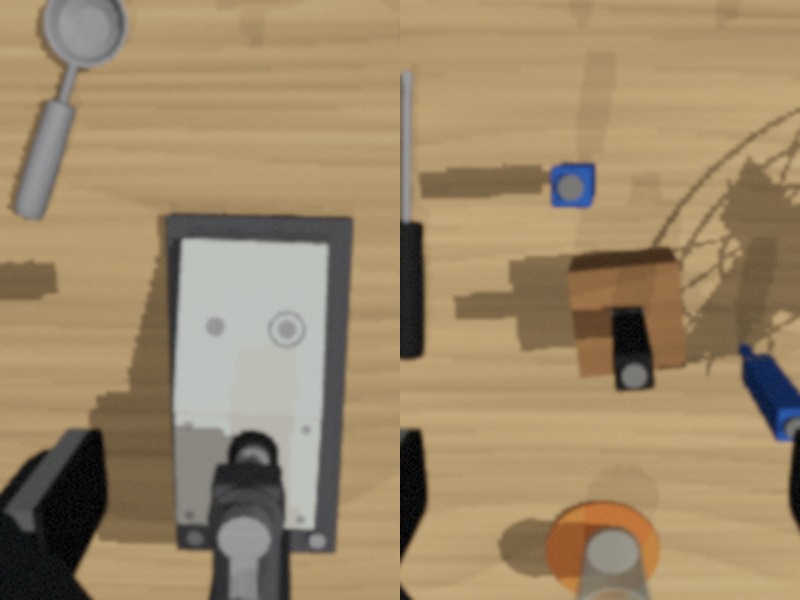

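The left crop shows the box clamped with the crank arm pointing back and the ringed contact at (287,330). The right crop shows the probe top at (634,375) in the stand, with blue ones at (573,186) and (790,430).

```bash
python3 - <<'E'
from h import *
import json
o4=json.load(open("w4.json"));o3=json.load(open("w3.json"))
im=cv2.imread("pics/w4.png");g=cv2.cvtColor(im,6)
W=lambda u,v,z:plane(ray("wrist",(150+(u-400)/2,30+v/2),o4),z).round(4)
print("top",W(634,375,.160),"low near edge",W(612,310,.065),W(641,308,.065))
s=[W(*p,.065) for p in [(570,270),(678,262),(686,366),(580,377)]];print("stand",s,np.mean(s,0))
print("yaws",[np.degrees(np.arctan2(-(b-a)[0],(b-a)[1])) for a,b in((s[0],s[1]),(s[3],s[2]))])
print("blueA",W(573,186,.145),"B tip",W(745,348,0),"top",W(795,428,.145))
m=(g[180:230,250:285]<60).astype(np.uint8);n,l,st,ce=cv2.connectedComponentsWithStats(m);i=1+st[1:,4].argmax();print(st[i]+[250,180,0,0,0])
# contacts & box from w3
g3=cv2.cvtColor(cv2.imread("pics/w3.png"),6)
V=lambda p,z:plane(ray("wrist",p,o3),z)
res=[]
for (x,y),r in(((253,195),11),((217,193),7)):
    s=g3[y-r:y+r+1,x-r:x+r+1].astype(float);w=np.clip(np.median(s)-12-s,0,None);yy,xx=np.mgrid[y-r:y+r+1,x-r:x+r+1]
    for _ in range(1): p=((w*xx).sum()/w.sum(),(w*yy).sum()/w.sum())
    res.append(V(p,.0418));print(np.round(p,1),res[-1].round(4))
B=lambda u,v,z:V((110+u/2,30+v/2),z).round(4)
print("box front corners",B(181,238,.0236),B(329,242,.0236),"ridge",B(174,412,.06),B(323,417,.06),"plate",B(167,214,.012),B(351,218,.012))
print("rear screws plate",B(195,538,.012),B(317,541,.012))
E
```

```text
top [0.4557 0.3027 0.16  ] low near edge [0.4476 0.2925 0.065 ] [0.4463 0.3108 0.065 ]
stand [array([0.4219, 0.2664, 0.065 ]), array([0.4169, 0.3334, 0.065 ]), array([0.4851, 0.3406, 0.065 ]), array([0.4927, 0.2717, 0.065 ])] [0.45415  0.303025 0.065   ]
yaws [np.float64(4.267893300290818), np.float64(6.294552294424435)]
blueA [0.3661 0.2735 0.145 ] B tip [0.4941 0.3935 0.    ] top [0.4917 0.3895 0.145 ]
[255 184  21  41 558]
[253.3 194.7] [0.5253 0.0298 0.0418]
[217.2 192.9] [ 0.523  -0.0143  0.0418]
box front corners [ 0.4718 -0.0354  0.0236] [0.4744 0.056  0.0236] ridge [ 0.5722 -0.0386  0.06  ] [0.5754 0.0518 0.06  ] plate [ 0.4582 -0.0456  0.012 ] [0.4609 0.0704 0.012 ]
rear screws plate [ 0.6956 -0.0384  0.012 ] [0.698  0.0522 0.012 ]
```

Emit:
servo_tool([
  [1.5, 0.6, -1, 0.03],
  [3, 1.2, -2.5, 0.06],
  [3.5, 1.35, -5, 0.08],
  [3.5, 1.35, -8, 0.08],
  [3.5, 1.35, -11, 0.08],
  [3.5, 1.35, -14, 0.08],
  [3.5, 1.35, -17, 0.08],
  [3.5, 1.35, -19, 0.08],
  [3.5, 1.35, -19.9, 0.08],
  [3.5, 1.35, -19.9, 0.08],
  [3.5, 1.35, -19.9, 0.08],
])

```text
time: 10.77
ee_pos: [0.4547, 0.3026, 0.1056]
tcp_rot: [180.0, 0.0, -175.5]
wrist_force: [0.8, 0.3, 0.1]
opening: 0.0855
grasp_force: 0.0
```

Emit:
servo_tool([
  [0, 0, 0, 0],
  [0, 0, 0, 0],
  [0, 0, 0, 0],
  [0, 0, 0, 0],
  [0, 0, 0, 0],
  [0, 0, 0, 0],
  [0, 0, 0, 0],
  [0, 0, 0, 0],
  [0, 0, 0.5, 0],
  [0, 0, 1.2, 0],
  [0, 0, 2, 0],
  [0, 0, 2.5, 0],
  [0, 0, 2.5, 0],
  [0, 0, 2.5, 0],
], claw=1, force=30)

```text
time: 11.93
ee_pos: [0.4545, 0.3032, 0.1302]
tcp_rot: [180.0, 0.0, -175.4]
wrist_force: [-0.0, 0.3, -2.4]
opening: 0.0197
grasp_force: 35.8
```

```bash
python3 - <<'E'
from h import *
o=get_obs();im=camera("wrist");sc=camera("scene");print(o["ee_pos"],o["wrist_force"],o["torque"],o["opening"],o["time"])
b=im[:,:,::-1]
cv2.imwrite("pics/w5.png",b);cv2.imwrite("pics/s5.png",sc[:,:,::-1])
cv2.imwrite("pics/v5.png",np.hstack([cv2.resize(b[100:384,160:350],(400,600),interpolation=2),cv2.resize(sc[150:270,310:390,::-1],(400,600),interpolation=2)]))
E
```

```text
[0.45448223 0.30324863 0.13019513] [-0.01314634  0.30276461 -2.40981478] [ 0.00203054  0.04433064 -0.03689283] 0.019726509692227633 11.9333
```

View pics/v5.png

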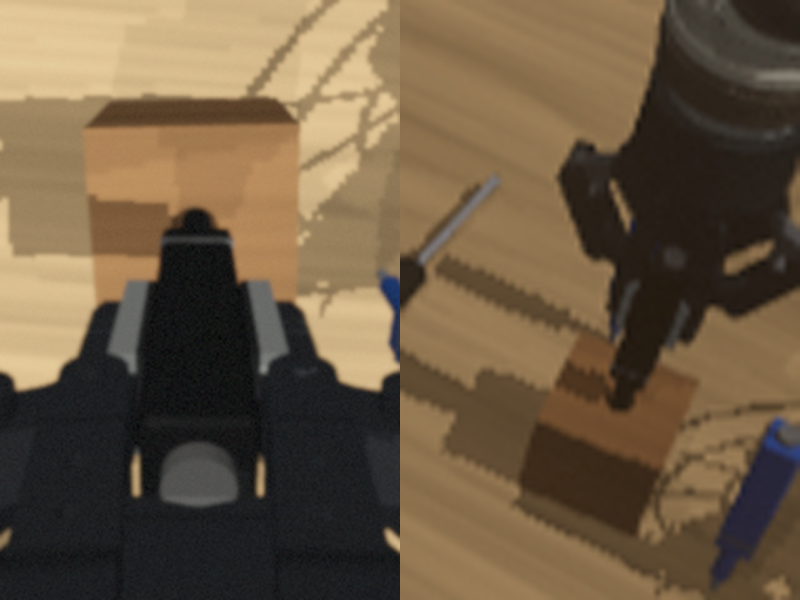

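The probe is held square, with its lower handle edge at (197,238). Now I'll tilt it in the pads against the hole's rim.

Emit:
servo_tool([
  [-0.3, -0.02, 0.05, 0],
  [-0.6, -0.05, 0.05, 0],
  [-0.9, -0.07, 0.05, 0],
  [-1.2, -0.1, 0.05, 0],
  [-1.5, -0.12, 0.05, 0],
  [-1.5, -0.12, 0.05, 0],
  [-1.5, -0.12, 0.05, 0],
])

```text
time: 12.62
ee_pos: [0.439, 0.3018, 0.1302]
tcp_rot: [-180.0, -0.0, -175.4]
wrist_force: [2.1, -1.7, -1.3]
opening: 0.0195
grasp_force: 35.8
```

```bash
python3 - <<'E'
from h import *
o=get_obs();im=camera("wrist");cv2.imwrite("pics/w6.png",im[:,:,::-1]);print(o["ee_pos"],o["wrist_force"],o["torque"])
# handle low edge row: bright ring line near col 253
for n in ("w5","w6"):
    g=cv2.cvtColor(cv2.imread(f"pics/{n}.png"),6);print(n,g[190:240,240:266].mean(1).astype(int).tolist())
# predicted pixel of near-bottom edge midpoint vs tilt
G=np.array(o["ee_pos"])+[0,0,.019];R0=R.from_euler("xyz",o["tcp_rot"],degrees=True).as_matrix();tx=R0[:,0];
for t in (0,5,8,10,12,15,18,20,22):
    r=np.radians(t);ax=-tx*np.sin(r)+np.array([0,0,-np.cos(r)]);nrm=tx*np.cos(r)-np.array([0,0,np.sin(r)])
    print(t,proj("wrist",G+.0596*ax+.010*nrm,o).round(1),proj("wrist",G-.0354*ax+.01*nrm,o).round(1))
E
```

```text
[0.43895616 0.30175154 0.13024056] [ 2.10924689 -1.65750853 -1.29252513] [-0.50726322 -0.75254871  0.01145557]
w5 [141, 140, 138, 137, 135, 133, 131, 125, 113, 97, 82, 71, 62, 56, 53, 51, 48, 42, 31, 21, 23, 34, 52, 58, 51, 34, 20, 18, 19, 18, 19, 19, 19, 18, 18, 19, 19, 19, 19, 18, 18, 18, 18, 18, 17, 19, 19, 19, 20, 19]
w6 [127, 126, 127, 128, 130, 131, 133, 134, 136, 137, 137, 137, 137, 137, 137, 137, 137, 138, 138, 137, 137, 136, 135, 133, 132, 131, 129, 122, 109, 91, 69, 45, 31, 38, 52, 53, 37, 20, 18, 17, 17, 17, 17, 16, 18, 17, 17, 16, 17, 16]
0 [253.  206.1] [252.3 298.2]
5 [253.  213.7] [252.3 288.5]
8 [253.  218.4] [252.3 282.5]
10 [253.  221.5] [252.3 278.5]
12 [253.  224.6] [252.3 274.5]
15 [253.  229.4] [252.3 268.6]
18 [253.  234.2] [252.3 262.6]
20 [253.  237.4] [252.3 258.7]
22 [253.  240.7] [252.3 254.9]
```

```bash
cat > tilt.py <<'E'
from h import *
from scipy.optimize import brentq
def row(t,s,o):
    G=np.array(o["ee_pos"])+[0,0,.019];tx=R.from_euler("xyz",o["tcp_rot"],degrees=True).as_matrix()[:,0];r=np.radians(t)
    ax=-tx*np.sin(r)+np.array([0,0,-np.cos(r)]);nrm=tx*np.cos(r)-np.array([0,0,np.sin(r)])
    return proj("wrist",G+s*ax+.010*nrm,o)[1]
def tilt(v,o):
    s=brentq(lambda s:row(0,s,o)-212.9,.03,.07);return brentq(lambda t:row(t,s,o)-v,-10,40),s
def line(g,lo,hi):
    p=g[lo:hi,240:266].mean(1);d=[p[i]-(p[i-4:i-1].min()+p[i+2:i+5].min())/2 if p[i-4:i-1].min()<45 else -1 for i in range(4,len(p)-5)]
    i=int(np.argmax(d))+4;w=np.clip(p[i-2:i+3]-min(p[i-3],p[i+3]),0,None);return lo+i+(w*np.arange(-2,3)).sum()/w.sum()
E
python3 - <<'E'
from tilt import *
o=get_obs()
print(tilt(224.6,o)); g=cv2.cvtColor(cv2.imread("pics/w6.png"),6);print(line(g,200,260))
E
```

```text
(9.207077974438958, 0.04722440769511436)
224.55303810504634
```

Emit:
servo_tool([
  [-0.3, -0.02, 0, 0],
  [-0.6, -0.05, 0, 0],
  [-0.9, -0.07, 0, 0],
  [-1.2, -0.1, 0, 0],
  [-1.5, -0.12, 0, 0],
  [-1.5, -0.12, 0, 0],
  [-1.5, -0.12, 0, 0],
])

```text
time: 13.25
ee_pos: [0.4242, 0.3008, 0.1305]
tcp_rot: [180.0, 0.0, -175.4]
wrist_force: [2.8, -1.7, 0.3]
opening: 0.0198
grasp_force: 36.1
```

```bash
python3 - <<'E'
from tilt import *
o=get_obs();im=camera("wrist");cv2.imwrite("pics/w7.png",im[:,:,::-1]);print(o["ee_pos"],o["wrist_force"],o["torque"])
g=cv2.cvtColor(im,7);v=line(g,200,275);print(v,tilt(v,o),g[215:260,240:266].mean(1).astype(int).tolist())
E
```

```text
[0.42416221 0.30075175 0.13050496] [ 2.79612537 -1.71278422  0.26997737] [-0.45933785 -0.69731875 -0.02560011]Traceback (most recent call last):
  File "<stdin>", line 3, in <module>
  File "tilt.py", line 8, in tilt
    s=brentq(lambda s:row(0,s,o)-212.9,.03,.07);return brentq(lambda t:row(t,s,o)-v,-10,40),s
                                                       ~~~~~~^^^^^^^^^^^^^^^^^^^^^^^^^^^^^^
    r = _zeros._brentq(f, a, b, xtol, rtol, maxiter, args, full_output, disp)
ValueError: f(a) and f(b) must have different signs
```

```bash
python3 - <<'E'
from tilt import *
o=get_obs();g=cv2.cvtColor(cv2.imread("pics/w7.png"),6)
p=g[225:260,240:266].mean(1);print(p.astype(int).tolist())
i=int(np.argmax(p[8:]*(p[8:]<70)))
for v in range(234,244,2): print(v,round(tilt(v,o)[0],1))
E
```

```text
[136, 136, 137, 138, 138, 137, 135, 132, 128, 119, 102, 76, 51, 42, 33, 22, 15, 14, 14, 14, 14, 14, 14, 14, 13, 13, 14, 15, 14, 14, 14, 13, 13, 13, 14]
234 16.3
236 17.8
238 19.3
240 20.8
242 22.2
```

Emit:
servo_tool([
  [-0.1, -0.01, 0, 0],
  [-0.2, -0.02, 0, 0],
  [-0.2, -0.02, 0, 0],
  [-0.1, -0.01, 0.3, 0],
  [0, 0, 1, 0],
  [0.2, 0, 2, 0],
  [0.2, 0, 3.5, 0],
  [0.2, 0, 6, 0],
  [0.2, 0, 9, 0],
  [0.2, 0, 12, 0],
  [0.2, 0, 12, 0],
  [0.2, 0, 12, 0],
])

```text
time: 14.3
ee_pos: [0.4267, 0.3012, 0.2526]
tcp_rot: [179.9, 0.2, -175.4]
wrist_force: [0.0, -0.2, -1.6]
opening: 0.0195
grasp_force: 36.1
```

Emit:
servo_tool([
  [1, -3, 1, 0],
  [2, -6, 1, 0],
  [3, -9, 1, -0.02],
  [4, -12, 1, -0.04],
  [5, -15, 1, -0.06],
  [5, -18, 1, -0.08],
  [5, -21, 1, -0.1],
  [5, -24, 1, -0.115],
  [5, -27, 1, -0.115],
  [5, -27, 1, -0.115],
  [5, -27, 1, -0.115],
])

```text
time: 15.22
ee_pos: [0.4758, 0.0295, 0.2594]
tcp_rot: [180.0, -0.1, 177.8]
wrist_force: [0.7, 0.3, -0.2]
opening: 0.0193
grasp_force: 36.0
```

```bash
python3 - <<'E'
from tilt import *
o=get_obs();im=camera("wrist");sc=camera("scene");cv2.imwrite("pics/w8.png",im[:,:,::-1]);cv2.imwrite("pics/s8.png",sc[:,:,::-1]);print(o["ee_pos"],o["tcp_rot"],o["wrist_force"],o["time"])
g=cv2.cvtColor(im,7);print(g[225:260,240:266].mean(1).astype(int).tolist())
for v in range(234,244,2): print(v,round(tilt(v,o)[0],1))
u,v=proj("scene",np.array(o["ee_pos"])+[0,0,-.03]).astype(int);print(u,v)
c=sc[max(0,v-50):v+50,u-33:u+33,::-1]
cv2.imwrite("pics/v8.png",np.hstack([cv2.resize(im[100:384,160:350,::-1],(400,600),interpolation=2),cv2.resize(c,(400,600),interpolation=2)]))
E
```

```text
[0.47582647 0.02954105 0.25941227] [ 1.79984490e+02 -9.15727286e-02  1.77848775e+02] [ 0.66180934  0.32427167 -0.24842351] 15.2167
[204, 204, 204, 204, 203, 204, 203, 203, 203, 203, 203, 197, 176, 123, 58, 27, 18, 12, 10, 10, 9, 11, 11, 10, 11, 11, 11, 11, 10, 11, 10, 10, 10, 10, 11]
234 16.2
236 17.7
238 19.2
240 20.7
242 22.1
268 149
```

View pics/v8.png

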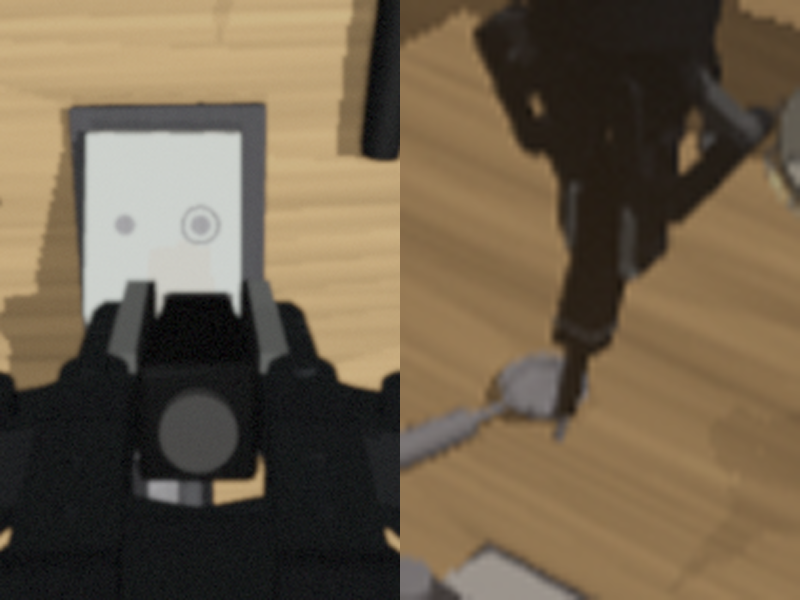

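```bash
cat > fit.py <<'E'
from h import *
from scipy.optimize import least_squares
def model(p,o):
    t,dx,ds,rl=p;Rt=R.from_euler("xyz",o["tcp_rot"],degrees=True).as_matrix();tx,ty=Rt[:,0],Rt[:,1];r=np.radians(t)
    ax=-tx*np.sin(r)+np.array([0,0,-np.cos(r)]);ax=R.from_rotvec(np.radians(rl)*tx).apply(ax)
    n=tx*np.cos(r)-np.array([0,0,np.sin(r)]);G=np.array(o["ee_pos"])+[0,0,.019]-tx*dx+ax*ds
    return G,ax,n
def pts(p,o):
    G,ax,n=model(p,o)
    return dict(low=G+.0596*ax+.01*n,topn=G-.0354*ax+.01*n,topf=G-.0354*ax-.01*n,tip=G+.1096*ax)
E
python3 - <<'E'
from fit import *
o=get_obs()
def res(p,o,m):
    P=pts(p,o);r=[proj("wrist",P["low"],o)[1]-m[0],proj("wrist",P["topn"],o)[1]-m[1],proj("wrist",P["topf"],o)[1]-m[2]]
    if len(m)>3: r+=list((proj("scene",P["tip"])-m[3])*1.0)
    return r+[p[3]*.3,(p[2]*1000)*.2]
m8=[238.3,272.7,326.1]
for m in (m8,m8+[np.array([261.4,171.5])]):
    s=least_squares(res,[15,0,0,0],x_scale=[1,.001,.001,1],args=(o,m));print(s.x.round(4),s.fun.round(2),pts(s.x,o)["tip"].round(4))
# row profiles for the top edges
for n in ("w5","w6","w7","w8"):
    g=cv2.cvtColor(cv2.imread(f"pics/{n}.png"),6).astype(float);p=g[255:335,228:236].mean(1);print(n,p.astype(int).tolist())
E
```

```text
[1.69906e+01 4.90000e-03 7.70000e-03 1.30000e-03] [-0.05 -0.5   0.57  0.    1.53] [0.5152 0.0297 0.1664]
[1.71817e+01 3.80000e-03 4.30000e-03 5.82000e-02] [-0.64 -1.36  1.61 -1.04  1.92  0.02  0.87] [0.5135 0.0296 0.1697]
w5 [20, 21, 20, 19, 20, 20, 18, 20, 18, 20, 18, 20, 19, 20, 19, 21, 18, 17, 19, 19, 20, 18, 19, 18, 18, 18, 19, 20, 19, 19, 20, 19, 21, 18, 20, 17, 18, 19, 19, 21, 19, 22, 25, 28, 28, 30, 30, 25, 23, 23, 20, 21, 20, 21, 23, 20, 20, 21, 20, 21, 22, 22, 19, 20, 22, 19, 21, 21, 21, 21, 21, 20, 25, 22, 25, 24, 22, 26, 26, 28]
w6 [18, 17, 20, 18, 18, 19, 16, 19, 16, 15, 16, 16, 16, 17, 18, 20, 19, 16, 16, 18, 15, 14, 16, 15, 16, 16, 17, 16, 14, 17, 19, 21, 26, 24, 25, 25, 22, 22, 23, 21, 22, 22, 22, 23, 20, 22, 22, 22, 24, 20, 20, 23, 22, 22, 21, 23, 23, 23, 24, 23, 22, 24, 25, 25, 28, 25, 25, 25, 24, 25, 22, 22, 22, 20, 21, 20, 21, 22, 20, 21]
w7 [19, 19, 18, 16, 17, 17, 15, 17, 18, 15, 16, 15, 15, 15, 15, 14, 17, 17, 18, 20, 21, 25, 26, 24, 27, 26, 27, 26, 27, 27, 26, 27, 28, 25, 27, 24, 25, 25, 27, 25, 25, 26, 25, 25, 26, 26, 27, 27, 28, 30, 29, 28, 28, 29, 28, 26, 26, 27, 25, 23, 23, 23, 22, 23, 25, 22, 21, 23, 21, 21, 23, 37, 80, 132, 166, 180, 183, 181, 179, 168]
w8 [13, 14, 11, 13, 10, 10, 15, 12, 11, 14, 12, 8, 11, 12, 11, 12, 14, 17, 20, 25, 28, 28, 30, 28, 23, 24, 23, 22, 22, 21, 22, 20, 21, 22, 19, 20, 20, 20, 21, 22, 20, 23, 22, 21, 23, 23, 22, 23, 25, 26, 23, 24, 21, 23, 23, 21, 20, 20, 20, 18, 19, 14, 20, 17, 18, 18, 19, 18, 16, 17, 20, 38, 73, 106, 124, 128, 127, 124, 121, 113]
```

The picture shows the probe tilted, tip towards the column. Its rows give about 17.3° rather than 20°, because it slid about 3.5 mm in the pads. I'll go back to the stand and add about 3°.

Emit:
servo_tool([
  [0, 3, 0, 0.02],
  [0, 6, 0, 0.04],
  [0, 9, 0, 0.06],
  [-1, 12, 0, 0.08],
  [-2, 15, 0, 0.1],
  [-3, 18, 0, 0.115],
  [-4, 21, 0, 0.115],
  [-5, 24, -0.5, 0.115],
  [-5, 26.5, -1, 0.115],
  [-5, 27, -1, 0.115],
  [-5, 27, -4, 0.115],
  [-5, 27, -7, 0.115],
  [-5, 27, -7, 0.115],
  [-5, 27, -7, 0.115],
])

```text
time: 16.48
ee_pos: [0.4251, 0.3006, 0.1893]
tcp_rot: [-179.9, -0.2, -175.3]
wrist_force: [0.7, -0.2, -0.5]
opening: 0.0194
grasp_force: 35.8
```

Emit:
servo_tool([
  [0, 0, -1.5, 0],
  [0, 0, -3, 0],
  [0, 0, -4.5, 0],
  [0, 0, -5.5, 0],
  [0, 0, -5.95, 0],
  [0, 0, -5.95, 0],
  [0, 0, -5.95, 0],
])

```text
time: 17.07
ee_pos: [0.4262, 0.3008, 0.1316]
tcp_rot: [180.0, -0.0, -175.4]
wrist_force: [-2.5, -0.4, -2.6]
opening: 0.0194
grasp_force: 35.8
```

Emit:
servo_tool([
  [-0.2, -0.02, 0, 0],
  [-0.4, -0.03, 0, 0],
  [-0.6, -0.05, 0, 0],
  [-0.8, -0.06, 0, 0],
  [-0.95, -0.08, 0, 0],
  [-0.95, -0.08, 0, 0],
  [-0.95, -0.08, 0, 0],
])

```text
time: 17.65
ee_pos: [0.417, 0.2999, 0.1311]
tcp_rot: [180.0, 0.1, -175.4]
wrist_force: [3.9, -1.6, 0.8]
opening: 0.0194
grasp_force: 36.1
```

Emit:
servo_tool([
  [0.2, 0, 0.3, 0],
  [0.3, 0, 1, 0],
  [0.4, 0, 2, 0],
  [0.4, 0, 4, 0],
  [0.4, 0, 7, 0],
  [0.4, 0, 10, 0],
  [0.4, 0, 12, 0],
  [0.4, 0, 12, 0],
  [0.4, 0, 12, 0],
])

```text
time: 18.4
ee_pos: [0.4211, 0.3002, 0.2522]
tcp_rot: [179.9, 0.1, -175.4]
wrist_force: [0.2, -0.0, -2.0]
opening: 0.0196
grasp_force: 36.1
```

Emit:
servo_tool([
  [1, -3, 1, 0],
  [2, -6, 1, 0],
  [3, -9, 1, -0.02],
  [4, -12, 1, -0.04],
  [5, -15, 1, -0.06],
  [5.5, -18, 1, -0.08],
  [5.5, -21, 1, -0.1],
  [5.5, -24, 1, -0.115],
  [5.5, -27, 1, -0.115],
  [5.5, -27, 1, -0.115],
  [5.5, -27, 1, -0.115],
  [5.5, -27, 1, -0.115],
])

```text
time: 19.4
ee_pos: [0.4754, 0.0301, 0.2598]
tcp_rot: [180.0, -0.1, 178.0]
wrist_force: [-0.8, 0.3, -1.1]
opening: 0.0198
grasp_force: 35.9
```

```bash
python3 - <<'E'
from h import *
o=get_obs();im=camera("wrist");sc=camera("scene");cv2.imwrite("pics/w9.png",im[:,:,::-1]);cv2.imwrite("pics/s9.png",sc[:,:,::-1]);print(o["ee_pos"],o["tcp_rot"],o["wrist_force"],o["time"])
g=cv2.cvtColor(im,7);p=g[:,240:266].mean(1);print(p[228:256].astype(int).tolist());print(g[255:280,228:236].mean(1).astype(int).tolist())
print(g[320:335,228:236].mean(1).astype(int).tolist())
E
```

```text
[0.47543228 0.03006722 0.25982767] [ 1.79984136e+02 -9.05170744e-02  1.77974127e+02] [-0.75519268  0.2617237  -1.05197872] 19.4
[203, 203, 203, 203, 203, 203, 203, 203, 203, 203, 203, 202, 200, 188, 155, 100, 46, 20, 11, 11, 9, 10, 10, 10, 10, 10, 9, 9]
[13, 13, 14, 13, 13, 13, 12, 11, 11, 10, 9, 11, 12, 17, 21, 22, 26, 25, 24, 24, 24, 24, 24, 22, 23]
[18, 20, 21, 39, 74, 111, 132, 140, 140, 138, 136, 136, 134, 131, 123]
```

Tilt now reads about 20° (lower edge at row 243, top edge at row 270). I'll bring the tip to about 15 mm off the ringed contact along the normal.

Emit:
servo_tool([
  [0.3, 0.15, -2, 0],
  [0.3, 0.15, -4, 0],
  [0.3, 0.15, -6, 0],
  [0.3, 0.15, -8, 0],
  [0.3, 0.15, -10, 0],
  [0.3, 0.15, -11.3, 0],
  [0.3, 0.15, -12, 0],
  [0.3, 0.15, -12, 0],
  [0.3, 0.15, -12, 0],
])

```text
time: 20.25
ee_pos: [0.4788, 0.032, 0.141]
tcp_rot: [180.0, -0.0, 178.1]
wrist_force: [0.3, -0.6, 0.2]
opening: 0.0199
grasp_force: 36.0
```

```bash
python3 - <<'E'
from h import *
o=get_obs();im=camera("wrist");sc=camera("scene");tp=camera("top");print(o["ee_pos"],o["wrist_force"],o["time"])
for n,i in(("w10",im),("s10",sc),("t10",tp)): cv2.imwrite(f"pics/{n}.png",i[:,:,::-1])
tip=np.array(o["ee_pos"])+[.0413,-.0014,-.084];S=np.array([.525,.030,.0418])
A,B=proj("scene",tip),proj("scene",S);print("tip pred",tip.round(4),A.round(1),"spot",B.round(1),proj("top",S))
u,v=A.astype(int)
c=cv2.resize(sc[v-38:v+22,u-25:u+25,::-1],(500,600),interpolation=2)
for P,col in((A,(0,0,255)),(B,(0,255,0))): cv2.circle(c,tuple(((P-[u-25,v-38]+.5)*10).astype(int)),3,col,-1)
w=cv2.resize(im[180:384,203:305,::-1],(300,600),interpolation=2)
cv2.imwrite("pics/v10.png",np.hstack([c,w]))
E
```

```text
[0.47875956 0.03196546 0.14099996] [ 0.25204241 -0.60265399  0.18528273] 20.25
tip pred [0.5201 0.0306 0.057 ] [258.6 201.7] spot [257.4 206. ] [256.48427329 190.13910201]
```

View pics/v10.png

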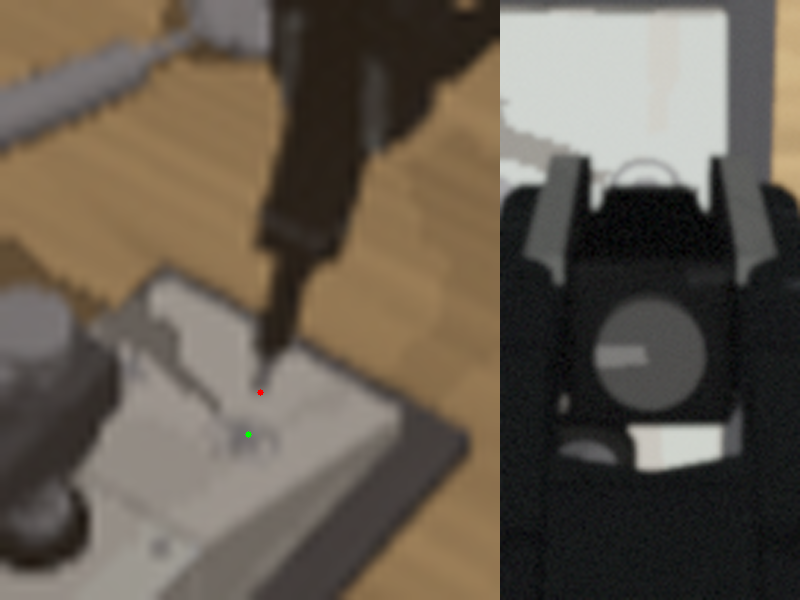

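The probe's end at (262,388) matches the predicted point, and the ring at (247,437) matches the predicted spot. Now I'll advance along the normal.

Emit:
servo_tool([
  [0.1, 0, -0.3, 0],
  [0.2, -0.01, -0.6, 0],
  [0.3, -0.02, -0.9, 0],
  [0.4, -0.03, -1.22, 0],
  [0.4, -0.03, -1.22, 0],
  [0.4, -0.03, -1.22, 0],
  [0.4, -0.03, -1.22, 0],
])

```text
time: 20.98
ee_pos: [0.4827, 0.031, 0.1285]
tcp_rot: [-180.0, -0.0, 178.0]
wrist_force: [0.6, 0.2, -0.8]
opening: 0.0195
grasp_force: 36.0
```

Emit:
servo_tool([
  [0.07, 0, -0.19, 0],
  [0.14, 0, -0.38, 0],
  [0.17, 0, -0.47, 0],
  [0.17, 0, -0.47, 0],
  [0.17, 0, -0.47, 0],
  [0.17, 0, -0.47, 0],
])

```text
time: 21.48
ee_pos: [0.4845, 0.0311, 0.124]
tcp_rot: [180.0, 0.0, 178.0]
wrist_force: [-1.4, -0.8, 0.1]
opening: 0.0199
grasp_force: 36.1
```

```bash
python3 - <<'E'
from h import *
F=[]
for _ in range(6): F.append(get_obs()["wrist_force"]); im=camera("scene")
o=get_obs();cv2.imwrite("pics/s11.png",im[:,:,::-1]);print(o["ee_pos"],np.mean(F,0).round(2),np.std(F,0).round(2),o["torque"],o["time"])
E
```

```text
[0.48448195 0.03106788 0.12386141] [-0.18 -0.14  0.24] [0.79 0.37 0.4 ] [ 0.05357216 -0.06628662 -0.06109734] 21.7833
```

Emit:
servo_tool([
  [0.06, 0, -0.16, 0],
  [0.12, 0, -0.32, 0],
  [0.17, 0, -0.47, 0],
  [0.17, 0, -0.47, 0],
  [0.17, 0, -0.47, 0],
  [0.17, 0, -0.47, 0],
])

```text
time: 22.28
ee_pos: [0.4862, 0.0311, 0.1192]
tcp_rot: [180.0, 0.0, 178.0]
wrist_force: [-0.8, -0.5, 2.2]
opening: 0.0198
grasp_force: 36.3
```

```bash
python3 - <<'E'
from h import *
F=[]
for _ in range(10): F.append(get_obs()["wrist_force"]); im=camera("scene")
o=get_obs();w=camera("wrist");cv2.imwrite("pics/s12.png",im[:,:,::-1]);cv2.imwrite("pics/w12.png",w[:,:,::-1]);print(o["ee_pos"],np.mean(F,0).round(2),np.std(F,0).round(2),o["torque"],o["time"])
g=cv2.cvtColor(w,7);p=g[:,240:266].mean(1);print(p[232:252].astype(int).tolist());print(g[260:280,228:236].mean(1).astype(int).tolist())
S=np.array([.525,.030,.0418]);u,v=proj("scene",S).astype(int)
c=cv2.resize(im[v-45:v+15,u-30:u+30,::-1],(600,600),interpolation=2);cv2.imwrite("pics/v12.png",c)
E
```

```text
[0.48616573 0.03107707 0.11910238] [-0.49 -0.88  2.38] [0.28 0.5  0.45] [-0.08851129 -0.02598296 -0.00808784] 22.7833
[211, 211, 210, 206, 198, 188, 182, 182, 182, 174, 152, 105, 56, 28, 14, 12, 10, 11, 12, 11]
[13, 13, 16, 13, 13, 11, 14, 16, 18, 22, 26, 30, 33, 36, 35, 34, 31, 27, 25, 25]
```

View pics/v12.png

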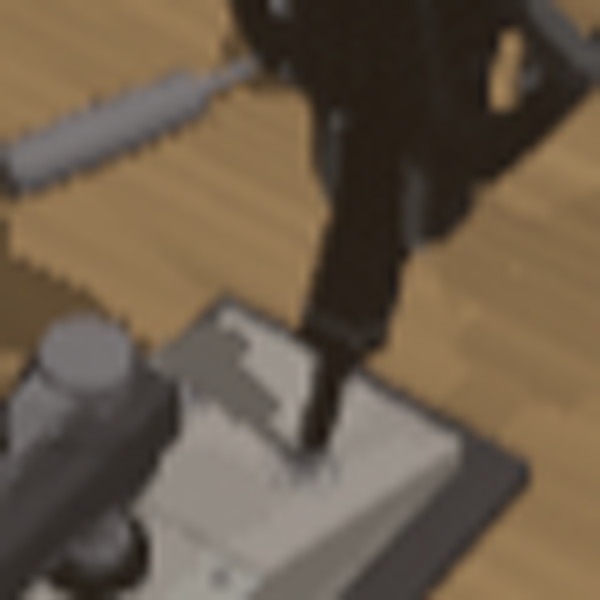

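The tip is on the ringed contact at (305,465). The tilt hasn't changed, and a push of about 3.3 N puts the plunger near mid-travel. Handing in.

```bash
python3 -c "
from workcell import *
print(job_done())"
```

```text
the job is handed in; nothing more can be done
None
```

I handed the job in with the box clamped (crank at about 9.45 rad) and the probe held at about 20° on the ringed contact, its plunger roughly half in at about 3.3 N; no verdict was shown.

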